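Draw the charged otoscope handle and present it bore-up

TASK

The otoscope handle in the charger bay with the green lamp is charged: pull it up out of its spring jaws and leave the other handle charging in its bay. Find out which of its ends has the blind bore - look, or feel by trying an end on the pin of the otoscope head in its rest - and turn the handle so that I can push the head on: finish still holding it in the gripper, upright with the bore facing straight up, at rest and well clear of the trolley top (a hand's breadth or more under it). Do not disturb the things standing around.

Things in the scene. Friction and masses are not known exactly. Their poses are not given: they have to be found in the camera images.
- handle_1: Otoscope battery handle: black eight-sided bar, 34 mm over flats, 90 mm long, 0.11 kg, a 14 mm bright collar at each end. Origin at its middle, own x along its length. One end is shut, the other has a blind bore on the axis, 17 mm wide, 24 mm deep. WHICH end (+x or -x) is not known beforehand: hidden in the charger; look at an end once out, or feel with the otoscope head's pin.
- handle_2: Second handle, outwardly the same as handle_1 (sizes, origin, axes); its bore may be at the other end. One handle lies in each charger bay, which one where varies.
- charger: White charging stand, fixed, 124 x 172 x 56 mm; origin under its centre on the table. Handles lie in two open bays 84 mm apart, along the stand's x (their own x along its x), between end walls 56 mm high, 94 mm apart. Four spring jaws, 34 mm either side of each handle's middle, hold it down: a straight pull up of 10 to 15 N opens them, free after 20 mm of lift.
- bay_left (a point): Middle of a handle lying in the left bay (stand's +y side), 41 mm above the table; the handle's lowest flat is at 24 mm, one flat up, flats to either side. Fingers fit beside the middle 45 mm of the handle, down to 16 mm above the table, with 60 mm free to either side of its axis.
- bay_right (a point): Middle of a handle lying in the right bay (stand's -y side), 41 mm above the table; as the left bay.
- lamp_green: Green lamp lens (charged), 10 x 24 x 4 mm, on top of the stand's near end wall, 54 mm along the stand's -x from the middle of the bay it belongs to, 57 mm above the table. Green and amber may be at either bay. Origin under its centre.
- lamp_amber: Amber lamp lens (still charging), same size, at the other bay. Origin under its centre.
- otoscope_head: Black otoscope head clipped on a white bench rest, grey ear funnel to its -y side; fixed and firm, 115 mm long, 82 mm high. Origin on the table under the rest. Its bare brass contact pin points level along its own -x (to the robot): 9 mm thick, 17 mm long, then a steel collar 32 mm thick. A handle's bore end slides 17 mm over the pin; the shut end stops at its tip.
- pin_tip (a point): Tip of the contact pin, on its axis: 60 mm from the otoscope head's origin along its -x, 62 mm above the table; axes as the head. The table before it, 150 to 250 mm nearer the robot than the head and 100 mm to either side, is bare: room to lay a handle down and take it afresh.
- bottle_amber: Bystander: brown glass bottle with yellow cap, 48 mm wide, 116 mm high, loose. Origin under it.
- plaster_roll_1: Bystander: white roll of plaster lying flat, 58 mm wide, 25 mm high, loose. Origin under it.
- wind_timer: Bystander: round white timer with green knob, 62 mm wide, 42 mm high, loose. Origin under it.
There are look-alikes about, which are no part of the job. What is shaped like the handle_2 but purple or turquoise is not meant.

How it is judged (in metres and radians):
On the way:
1. the handle from the green-lamp bay is held, drawn up out of its jaws, while the other stays in the amber-lamp bay (((height (world z) of handle_1 above 0.085 m and contact force between the fingers and handle_1 above 2 N and horizontal distance between handle_2 and lamp_amber below 0.075 m) or (height (world z) of handle_2 above 0.085 m and contact force between the fingers and handle_2 above 2 N and horizontal distance between handle_1 and lamp_amber below 0.075 m))), for 0.2 s.
At the end, for the whole second after the job is handed in: The green-bay handle is in the fingers (over 2 N), bore end up, axis within 0.25 rad of vertical, its middle over 120 mm above the trolley top (lower end 75 mm clear), off the otoscope head, at rest (under 30 mm/s, 0.3 rad/s); the other handle lies in the amber bay, moved under 10 mm (((angle between handle_1_c4's own x axis and vertical below 0.25 rad and height (world z) of handle_1 above 0.12 m and contact force between the fingers and handle_1 above 2 N and contact force between handle_1 and otoscope_head below 0.5 N and linear speed of handle_1 below 0.03 m/s and angular speed of handle_1 below 0.3 rad/s and horizontal distance between handle_2 and lamp_amber below 0.075 m and distance of handle_2 from where it was at the start of the episode below 0.01 m) or (angle between handle_2_c4's own x axis and vertical below 0.25 rad and height (world z) of handle_2 above 0.12 m and contact force between the fingers and handle_2 above 2 N and contact force between handle_2 and otoscope_head below 0.5 N and linear speed of handle_2 below 0.03 m/s and angular speed of handle_2 below 0.3 rad/s and horizontal distance between handle_1 and lamp_amber below 0.075 m and distance of handle_1 from where it was at the start of the episode below 0.01 m))); the arm keeps its last pose, push and grip.
It fails at once if the handle in the amber-lamp bay is pulled out or shifted (not ((horizontal distance between handle_1 and lamp_amber below 0.075 m and height (world z) of handle_1 below 0.055 m) or (horizontal distance between handle_2 and lamp_amber below 0.075 m and height (world z) of handle_2 below 0.055 m))).
It fails at once if the brown bottle is shoved or lifted by more than 25 mm (distance of bottle_amber from where it was at the start of the episode above 0.025 m).
It fails at once if the plaster roll is shoved or lifted by more than 25 mm (distance of plaster_roll_1 from where it was at the start of the episode above 0.025 m).
It fails at once if the timer is shoved or lifted by more than 25 mm (distance of wind_timer from where it was at the start of the episode above 0.025 m).
It also fails if it takes over 58 s, if anything falls off the work surface, if the arm or the gripper's body presses on something with over 40 N, if the wrist force passes 120 N, or if a joint passes its speed limit or range.

ROBOT

A 6-joint arm with a two-finger parallel gripper is mounted at the origin on a cart in front of the work surface, level with it; the furniture and walls round the work are solid. World frame = base frame: x ahead of the robot, y to its left, z up, the work surface at z = 0. Lengths are in m, angles in degrees, forces in N, time in s.
With the tool pointing down it reaches from about 0.325 to 1 m from the base axis. Payload 5.1 kg.
Tool frame: the origin (TCP) lies on the centre line of the jaws, within the pads' length; the fingertips stand 8 mm ahead of it and the grasp point (between the pads) lies 11 mm behind it (arm.tcp_to_tips is the distance from the TCP to the fingertips, in m); z points along the fingers, y is the line along which they close (so a half turn about z gives the same grasp; the last joint's range is limited). The gripper opens to 85 mm and grips with 20 to 120 N. Pads are 22 mm wide; open, the fingers measure 114 mm over their backs; the gripper's body (76 mm by 85 mm) begins 54 mm behind the grasp point. The pads swing forward as they close: fully open they stand 13 mm farther back than shut.
Start: joints at [68.835, 7.093, 94.555, -0, 78.352, -4.733], TCP at [0.184, 0.623, 0.239] pointing down, gripper open.
Joint ranges: [-149.61, 149.61], [-58.7, 133.49], [1.44, 155.28], [-77.14, 257.14], [18.33, 153.61], [-166.67, 166.67]. Speed limits (degrees/s): [147.25, 147.25, 180, 180, 180, 180].

INTERFACE

Orientations are given as a 3x3 rotation matrix whose columns are the frame's x, y, z axes.
In Python, from cell import arm gives the robot as it stands. The module is installed in compiled form; this text tells all that it offers.
- The arm moves only by the tool apply_moves, never from a script. Its argument "deltas" is a list of rows, each an object of numbers: "tx", "ty", "tz": the shift along the tool's x, y, z in cm; "wx", "wy", "wz": the turn, a rotation vector about the tool's x, y, z in degrees; "fingers": the opening, from -1 (shut) to 1 (fully open). A call has 1 to 8 rows; each row shifts and turns the commanded pose from where the row before left it, along the tool's axes as they then stand; what a row does not reach is not made up. A row lasts 1/12 s, in which the tool goes at most 41.7 mm and 7.16 degrees, less where a joint would pass 70% of its speed; a pose out of reach is approached as far as the arm can. A call is refused whole if a number of a shift passes 4.17 or a number of a turn 7.16, either way. A call with a gripper value outside its range is refused whole. The fingers move at their own pace and stop on an object; "force" is the grip in N (left out, the last holds). Time passes only in rows, so rows that do not move let the fingers close. It gives the time, the measured TCP pose, the force, the opening and the grip force at its end, in the units of the state.
- arm.observe(): the state, without advancing time (a new reading comes with each control period).
- arm.camera(name): name is "side" or "top"; returns the picture (384x512x3 uint8, red, green, blue); there is no depth.
- arm.camera_info(name): a dict with "vfov" (degrees; the focal length in pixels is half the picture's height over the tangent of half this angle, whatever the lens; pixels are square), "cx", "cy" (the principal point, pixels), "k1" (the pictures are not rectified: a ray, as slopes to the right and down, at radius r is drawn at 1 + k1 r^2 times it, then the intrinsics apply), "rvec" (rotation vector, rad) and "tvec" (3), from world to camera coordinates, as OpenCV has them. Camera axes: x right, y down, z forward; pixel columns grow to the right and rows downward; lengths in m; the calibration is good to about 2 mm. A picture is of the moment at which its call begins. camera_info takes no time and is no camera call.
- arm.close_job(): hands the job in; it is judged then, once.
The state is a dict: "t": time; "joint_pos": joint angles; "dq": joint speeds; "joint_torque": joint torques, N m; "ee_pos": TCP position; "tool_rot": TCP orientation; "ft_force": force on the tool from outside, world axes, zero at the start; "torque": the same for the moment, N m; "finger_gap": opening from 0.0 (shut) to 1.0 (fully open); "finger_force": force on a finger pad.
Only numpy, scipy, OpenCV 4.12 (cv2) and the standard library are available. Lean on these libraries where they do the work, as an engineer would, in place of code of your own. Each camera call takes 0.05 s, during which the arm holds its last target. There are 200 camera calls.

## Working session

There is one attempt and no reset: what is moved stays moved. The work goes in short steps, Python scripts to look and compute and a tool call to move; the robot and the scene stay as the last step left them, time stands still between calls to the robot, and variables do not carry over. Pictures are saved under pics/ and viewed, at most 10 in all, crops included, and the job is handed in when it is done.

Besides the shell and the picture viewer there is one more tool, called after "Call:" as name([rows], argument=value, ...), one row to a line, values as JSON. apply_moves: Moves the arm, as the interface text tells. Its arguments: {"type":"object","properties":{"deltas":{"type":"array"},"force":{"type":"number"}},"required":["deltas"]}

```bash
mkdir -p pics; cat > h.py <<'E'
import numpy as np, cv2
from cell import arm
def K(n):
    i=arm.camera_info(n); f=192/np.tan(np.radians(i['vfov'])/2)
    return i,f,cv2.Rodrigues(np.array(i['rvec'],float))[0],np.array(i['tvec'],float)
def ray(n,u,v):
    i,f,R,t=K(n); d=np.array([(u-i['cx'])/f,(v-i['cy'])/f]); s=d.copy()
    for _ in range(30): s=d/(1+i['k1']*(s@s))
    return -R.T@t, R.T@np.r_[s,1]
def onz(n,u,v,z):
    c,d=ray(n,u,v); return c+d*(z-c[2])/d[2]
def proj(n,p):
    i,f,R,t=K(n); q=R@np.array(p,float)+t; s=q[:2]/q[2]; s=s*(1+i['k1']*(s@s))
    return s*f+[i['cx'],i['cy']]
def snap(n,name):
    im=arm.camera(n)[:,:,::-1].copy(); cv2.imwrite('pics/'+name+'.png',im); return im
E
python3 - <<'E'
from h import *
for n in('top','side'):
    snap(n,n+'0'); print(arm.camera_info(n)); i,f,R,t=K(n); print(-R.T@t,R[2])
print(arm.observe())
E
```

```text
{'vfov': 51.53565152371234, 'cx': 256.87492041722135, 'cy': 191.11840723561852, 'k1': -0.10183973105234718, 'rvec': array([ 2.14310338, -2.18082519,  0.12399373]), 'tvec': array([-0.07003302,  0.61090127,  1.08264039])}
[ 0.48141997 -0.07994898  1.14545108] [ 1.14666548e-01 -6.54477770e-04 -9.93403822e-01]
{'vfov': 53.91571489359092, 'cx': 249.74920822310736, 'cy': 190.34572728090203, 'k1': -0.123629171333901, 'rvec': array([ 2.05169278, -0.1831057 ,  0.09927517]), 'tvec': array([-0.58441509,  0.06528941,  0.91510068])}
[ 0.44521317 -0.86765672  0.48184023] [ 0.14877594  0.8708536  -0.46848664]
{'t': 0.1, 'joint_pos': array([ 6.88344511e+01,  7.13024927e+00,  9.46280873e+01,  8.88895218e-04,
        7.83522475e+01, -4.73412481e+00]), 'dq': array([ 0.0101091 , -0.10642008, -0.229464  ,  0.01711529,  0.04084261,
       -0.08198075]), 'joint_torque': array([ 1.93951062e-03, -4.24929178e+01, -3.66655326e+01,  8.80551943e-05,
        3.89696463e-03, -1.91267742e-05]), 'ee_pos': array([0.18370419, 0.62292508, 0.23815152]), 'tool_rot': array([[-9.59158027e-01,  2.82869889e-01, -7.11042539e-04],
       [ 2.82870729e-01,  9.59156364e-01, -1.79436847e-03],
       [ 1.74428166e-04, -1.92221605e-03, -9.99998137e-01]]), 'ft_force': array([-0.28871661,  0.10664784, -0.30451511]), 'torque': array([-0.03255479,  0.00081348,  0.02336883]), 'finger_force': 0.0, 'finger_gap': 1.0007359554756408}
```

View pics/top0.png

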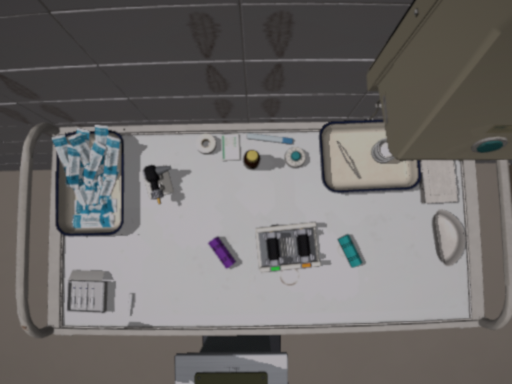

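View pics/side0.png

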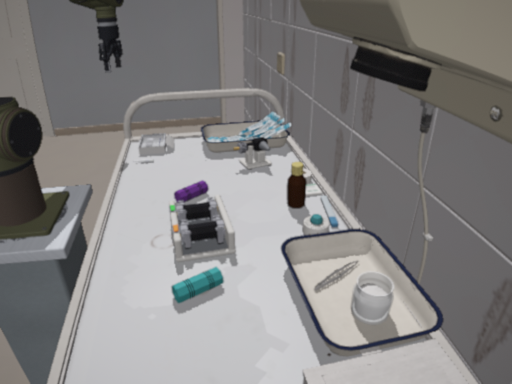

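```bash
python3 - <<'E'
from h import *
im=cv2.imread('pics/top0.png'); hsv=cv2.cvtColor(im,cv2.COLOR_BGR2HSV)
def blobs(nm,lo,hi,z,roi=(200,285,245,330),mn=6):
    m=cv2.inRange(hsv,lo,hi); k=np.zeros_like(m); k[roi[0]:roi[1],roi[2]:roi[3]]=255
    n,l,s,c=cv2.connectedComponentsWithStats(m&k)
    for i in range(1,n):
        if s[i,4]>=mn: print(nm,s[i],c[i].round(1),onz('top',*c[i],z)[:2].round(4))
blobs('green',(45,120,80),(80,255,255),.059)
blobs('amber',(5,120,80),(25,255,255),.059)
blobs('dark',(0,0,0),(180,255,60),.055,mn=30)
crop=im[190:290,140:330]
cv2.imwrite('pics/c1.png',cv2.resize(crop,None,fx=4,fy=4,interpolation=cv2.INTER_CUBIC))
E
```

```text
green [271 267   9   4  25] [274.8 268.1] [ 0.3967 -0.1253]
amber [302 263   9   4  29] [306.1 264.8] [ 0.404  -0.2102]
dark [297 234  14  23 272] [303.5 245. ] [ 0.4572 -0.2052]
dark [267 238  14  22 264] [273.2 248.5] [ 0.4494 -0.1225]
```

View pics/c1.png

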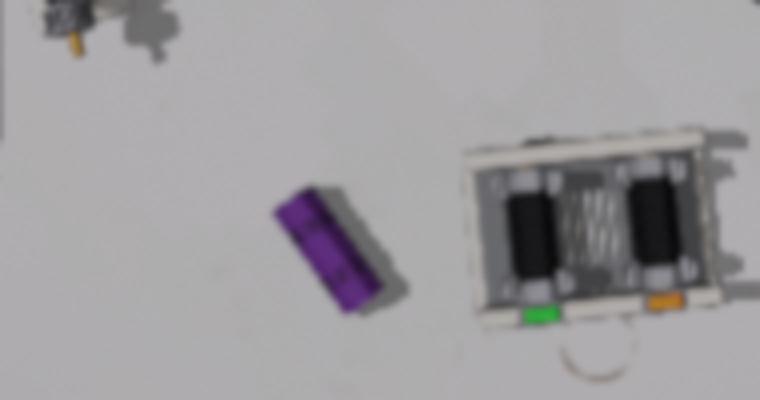

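Call:
apply_moves([
  {"tx": -2.45, "ty": -3.36, "fingers": 0.3},
  {"tx": -2.45, "ty": -3.36},
  {"tx": -2.45, "ty": -3.36},
  {"tx": -2.45, "ty": -3.36},
  {"tx": -2.45, "ty": -3.36},
  {"tx": -2.45, "ty": -3.36},
  {"tx": -2.45, "ty": -3.36},
  {"tx": -2.45, "ty": -3.36},
], force=80)

```text
validation failed for argument at $.de...
```

Call:
apply_moves([
  {"tx": -2.45, "ty": -3.36},
  {"tx": -2.45, "ty": -3.36},
  {"tx": -2.45, "ty": -3.36},
  {"tx": -2.45, "ty": -3.36},
  {"tx": -2.45, "ty": -3.36},
  {"tx": -2.45, "ty": -3.36},
  {"tx": -2.45, "ty": -3.36},
  {"tx": -2.45, "ty": -3.36},
])

```text
validation failed for argument at $.de...
```

Call:
apply_moves([
  {"tx": -2.45, "ty": -3.36},
  {"tx": -2.45, "ty": -3.36},
  {"tx": -2.45, "ty": -3.36},
  {"wz": -7.1},
  {"wz": -7.1},
  {"wz": -7.1},
  {},
])

```text
validation failed for argument at $.de...
```

```bash
cat >> h.py <<'E'
def rel(p):
    s=arm.observe(); print('delta tool cm',(s['tool_rot'].T@(np.array(p)-s['ee_pos'])*100).round(2))
def st():
    s=arm.observe(); R=s['tool_rot']; print(round(s['t'],2),s['ee_pos'].round(4),'j',s['joint_pos'].round(1),'F',s['ft_force'].round(1),'gap',round(s['finger_gap'],3),s['finger_force']); print(R.round(3).tolist(),'yaw x',np.degrees(np.arctan2(R[1,0],R[0,0])).round(2))
E
python3 -c "
from h import *
st(); rel([.45,-.1215,.03])"
```

```text
0.1 [0.1837 0.6229 0.2382] j [68.8  7.1 94.6  0.  78.4 -4.7] F [-0.3  0.1 -0.3] gap 1.001 0.0
[[-0.959, 0.283, -0.001], [0.283, 0.959, -0.002], [0.0, -0.002, -1.0]] yaw x 163.57
delta tool cm [-46.6  -63.83  20.93]
```

Call:
apply_moves([
  {"tx": -2.45, "ty": -3.36, "tz": 0, "wx": 0, "wy": 0, "wz": 0, "fingers": 0.3},
], force=80)

```text
t: 0.18
ee_pos: [0.1964, 0.587, 0.2371]
tool_rot: [[-0.96, 0.279, -0.002], [0.279, 0.96, -0.001], [0.002, -0.001, -1.0]]
ft_force: [0.2, -1.5, 0.2]
finger_gap: 0.884
finger_force: 0.0
```

All seven keys are needed. Continuing.

Call:
apply_moves([
  {"tx": -2.45, "ty": -3.36, "tz": 0, "wx": 0, "wy": 0, "wz": 0, "fingers": 0.3},
  {"tx": -2.45, "ty": -3.36, "tz": 0, "wx": 0, "wy": 0, "wz": 0, "fingers": 0.3},
  {"tx": -2.45, "ty": -3.36, "tz": 0, "wx": 0, "wy": 0, "wz": 0, "fingers": 0.3},
  {"tx": -2.45, "ty": -3.36, "tz": 0, "wx": 0, "wy": 0, "wz": 0, "fingers": 0.3},
  {"tx": -2.45, "ty": -3.36, "tz": 0, "wx": 0, "wy": 0, "wz": 0, "fingers": 0.3},
  {"tx": -2.45, "ty": -3.36, "tz": 0, "wx": 0, "wy": 0, "wz": 0, "fingers": 0.3},
  {"tx": -2.45, "ty": -3.36, "tz": 0, "wx": 0, "wy": 0, "wz": 0, "fingers": 0.3},
  {"tx": -2.45, "ty": -3.36, "tz": 0, "wx": 0, "wy": 0, "wz": 0, "fingers": 0.3},
])

```text
t: 0.85
ee_pos: [0.3097, 0.2691, 0.2389]
tool_rot: [[-0.959, 0.282, -0.0], [0.282, 0.959, -0.0], [-0.0, -0.0, -1.0]]
ft_force: [0.3, 0.2, 0.6]
finger_gap: 0.652
finger_force: 0.0
```

Call:
apply_moves([
  {"tx": -2.45, "ty": -3.36, "tz": 0, "wx": 0, "wy": 0, "wz": 0, "fingers": 0.3},
  {"tx": -2.45, "ty": -3.36, "tz": 0, "wx": 0, "wy": 0, "wz": 0, "fingers": 0.3},
  {"tx": -2.45, "ty": -3.36, "tz": 0, "wx": 0, "wy": 0, "wz": 0, "fingers": 0.3},
  {"tx": -2.45, "ty": -3.36, "tz": 0, "wx": 0, "wy": 0, "wz": 0, "fingers": 0.3},
  {"tx": -2.45, "ty": -3.36, "tz": 0, "wx": 0, "wy": 0, "wz": 0, "fingers": 0.3},
  {"tx": -2.45, "ty": -3.36, "tz": 0, "wx": 0, "wy": 0, "wz": 0, "fingers": 0.3},
  {"tx": -2.45, "ty": -3.36, "tz": 0, "wx": 0, "wy": 0, "wz": 0, "fingers": 0.3},
  {"tx": -2.45, "ty": -3.36, "tz": 0, "wx": 0, "wy": 0, "wz": 0, "fingers": 0.3},
])

```text
t: 1.52
ee_pos: [0.4217, -0.0444, 0.2391]
tool_rot: [[-0.959, 0.284, 0.0], [0.284, 0.959, 0.0], [-0.0, 0.0, -1.0]]
ft_force: [1.0, 0.7, 0.4]
finger_gap: 0.655
finger_force: 0.0
```

Call:
apply_moves([
  {"tx": -2.45, "ty": -3.36, "tz": 0, "wx": 0, "wy": 0, "wz": 0, "fingers": 0.3},
  {"tx": -2.45, "ty": -3.36, "tz": 0, "wx": 0, "wy": 0, "wz": 0, "fingers": 0.3},
  {"tx": 0, "ty": 0, "tz": 0, "wx": 0, "wy": 0, "wz": -7.1, "fingers": 0.3},
  {"tx": 0, "ty": 0, "tz": 0, "wx": 0, "wy": 0, "wz": -7.1, "fingers": 0.3},
  {"tx": 0, "ty": 0, "tz": 0, "wx": 0, "wy": 0, "wz": -7.1, "fingers": 0.3},
  {"tx": 0, "ty": 0, "tz": 0, "wx": 0, "wy": 0, "wz": 0, "fingers": 0.3},
  {"tx": 0, "ty": 0, "tz": 0, "wx": 0, "wy": 0, "wz": 0, "fingers": 0.3},
])

```text
t: 2.1
ee_pos: [0.4495, -0.1205, 0.2389]
tool_rot: [[-0.997, -0.082, -0.001], [-0.082, 0.997, 0.0], [0.001, 0.0, -1.0]]
ft_force: [-0.7, 0.6, -0.3]
finger_gap: 0.65
finger_force: 0.0
```

```bash
python3 -c "
from h import *
st(); rel([.45,-.1215,.03])"
```

```text
2.1 [ 0.4495 -0.1205  0.2389] j [ -21.6  -17.2  117.3   -0.    80.  -116.3] F [-0.7  0.6 -0.3] gap 0.65 0.0
[[-0.997, -0.082, -0.001], [-0.082, 0.997, 0.0], [0.001, 0.0, -1.0]] yaw x -175.32
delta tool cm [-0.05 -0.11 20.89]
```

Call:
apply_moves([
  {"tx": -0.05, "ty": -0.1, "tz": 3.8, "wx": 0, "wy": 0, "wz": 0, "fingers": 0.3},
  {"tx": 0, "ty": 0, "tz": 3.8, "wx": 0, "wy": 0, "wz": 0, "fingers": 0.3},
  {"tx": 0, "ty": 0, "tz": 3.8, "wx": 0, "wy": 0, "wz": 0, "fingers": 0.3},
  {"tx": 0, "ty": 0, "tz": 3.0, "wx": 0, "wy": 0, "wz": 0, "fingers": 0.3},
  {"tx": 0, "ty": 0, "tz": 2.5, "wx": 0, "wy": 0, "wz": 0, "fingers": 0.3},
  {"tx": 0, "ty": 0, "tz": 2.0, "wx": 0, "wy": 0, "wz": 0, "fingers": 0.3},
  {"tx": 0, "ty": 0, "tz": 2.0, "wx": 0, "wy": 0, "wz": 0, "fingers": 0.3},
  {"tx": 0, "ty": 0, "tz": 0, "wx": 0, "wy": 0, "wz": 0, "fingers": 0.3},
])

```text
t: 2.77
ee_pos: [0.4469, -0.1199, 0.0261]
tool_rot: [[-0.997, -0.083, -0.008], [-0.083, 0.997, 0.003], [0.008, 0.004, -1.0]]
ft_force: [-1.7, -0.1, 0.7]
finger_gap: 0.648
finger_force: 0.0
```

Call:
apply_moves([
  {"tx": 0, "ty": 0, "tz": 0, "wx": 0, "wy": 0, "wz": 0, "fingers": -0.3},
  {"tx": 0, "ty": 0, "tz": 0, "wx": 0, "wy": 0, "wz": 0, "fingers": -1},
  {"tx": 0, "ty": 0, "tz": 0, "wx": 0, "wy": 0, "wz": 0, "fingers": -1},
  {"tx": 0, "ty": 0, "tz": 0, "wx": 0, "wy": 0, "wz": 0, "fingers": -1},
  {"tx": 0, "ty": 0, "tz": 0, "wx": 0, "wy": 0, "wz": 0, "fingers": -1},
  {"tx": 0, "ty": 0, "tz": 0, "wx": 0, "wy": 0, "wz": 0, "fingers": -1},
], force=80)

```text
t: 3.27
ee_pos: [0.4513, -0.122, 0.0316]
tool_rot: [[-0.996, -0.085, 0.002], [-0.085, 0.996, -0.001], [-0.002, -0.001, -1.0]]
ft_force: [-1.1, -1.2, 2.8]
finger_gap: 0.382
finger_force: 80.7
```

Call:
apply_moves([
  {"tx": 0, "ty": 0, "tz": -0.6, "wx": 0, "wy": 0, "wz": 0, "fingers": -1},
  {"tx": 0, "ty": 0, "tz": -0.6, "wx": 0, "wy": 0, "wz": 0, "fingers": -1},
  {"tx": 0, "ty": 0, "tz": -0.6, "wx": 0, "wy": 0, "wz": 0, "fingers": -1},
  {"tx": 0, "ty": 0, "tz": -0.6, "wx": 0, "wy": 0, "wz": 0, "fingers": -1},
  {"tx": 0, "ty": 0, "tz": -1.0, "wx": 0, "wy": 0, "wz": 0, "fingers": -1},
  {"tx": 0, "ty": 0, "tz": -1.5, "wx": 0, "wy": 0, "wz": 0, "fingers": -1},
  {"tx": 0, "ty": 0, "tz": -2, "wx": 0, "wy": 0, "wz": 0, "fingers": -1},
  {"tx": 0, "ty": 0, "tz": -3, "wx": 0, "wy": 0, "wz": 0, "fingers": -1},
])

```text
t: 3.93
ee_pos: [0.4489, -0.1208, 0.1292]
tool_rot: [[-0.996, -0.085, -0.004], [-0.085, 0.996, 0.002], [0.003, 0.002, -1.0]]
ft_force: [0.4, -0.1, -1.5]
finger_gap: 0.384
finger_force: 82.8
```

Call:
apply_moves([
  {"tx": 0, "ty": 0, "tz": -3, "wx": 0, "wy": 0, "wz": 0, "fingers": -1},
  {"tx": 0, "ty": 0, "tz": -3, "wx": 0, "wy": 0, "wz": 0, "fingers": -1},
  {"tx": 0, "ty": 0, "tz": -3, "wx": 0, "wy": 0, "wz": 0, "fingers": -1},
  {"tx": 0, "ty": 0, "tz": -3, "wx": 0, "wy": 0, "wz": 0, "fingers": -1},
  {"tx": 0, "ty": 0, "tz": -3, "wx": 0, "wy": 0, "wz": 0, "fingers": -1},
  {"tx": 0, "ty": 0, "tz": 0, "wx": 0, "wy": 0, "wz": 0, "fingers": -1},
])

```text
t: 4.43
ee_pos: [0.4531, -0.1224, 0.2887]
tool_rot: [[-0.996, -0.085, 0.013], [-0.085, 0.996, -0.005], [-0.013, -0.006, -1.0]]
ft_force: [0.9, -0.5, -0.1]
finger_gap: 0.38
finger_force: 82.8
```

```bash
python3 -c "
from h import *
st()
for n in ('side','top'): print(proj(n,arm.observe()['ee_pos']))"
```

```text
4.43 [ 0.4531 -0.1224  0.2887] j [ -21.7  -18.6  113.6    0.    84.2 -116.6] F [ 0.9 -0.5 -0.1] gap 0.38 82.81691963318735
[[-0.996, -0.085, 0.013], [-0.085, 0.996, -0.005], [-0.013, -0.006, -1.0]] yaw x -175.12
[189.56155557 102.97489731]
[277.50760297 249.90902902]
```

Call:
apply_moves([
  {"tx": -3.2, "ty": 2.1, "tz": -1.5, "wx": 0, "wy": 0, "wz": 0, "fingers": -1},
  {"tx": -3.2, "ty": 2.1, "tz": -1.5, "wx": 0, "wy": 0, "wz": 0, "fingers": -1},
  {"tx": -3.2, "ty": 2.1, "tz": -1.5, "wx": 0, "wy": 0, "wz": 0, "fingers": -1},
  {"tx": -3.2, "ty": 2.1, "tz": -1.5, "wx": 0, "wy": 0, "wz": 0, "fingers": -1},
  {"tx": -3.2, "ty": 2.1, "tz": -1.5, "wx": 0, "wy": 0, "wz": 0, "fingers": -1},
  {"tx": 0, "ty": 0, "tz": 0, "wx": 0, "wy": -5, "wz": 0, "fingers": -1},
  {"tx": 0, "ty": 0, "tz": 0, "wx": 0, "wy": -5, "wz": 0, "fingers": -1},
  {"tx": 0, "ty": 0, "tz": 0, "wx": 0, "wy": -5, "wz": 0, "fingers": -1},
])

```text
t: 5.1
ee_pos: [0.602, -0.0024, 0.3543]
tool_rot: [[-0.962, -0.086, 0.26], [-0.083, 0.996, 0.023], [-0.261, 0.0, -0.965]]
ft_force: [0.0, 0.3, -0.7]
finger_gap: 0.38
finger_force: 82.8
```

Call:
apply_moves([
  {"tx": 0, "ty": 0, "tz": 0, "wx": 0, "wy": -5, "wz": 0, "fingers": -1},
  {"tx": 0, "ty": 0, "tz": 0, "wx": 0, "wy": -5, "wz": 0, "fingers": -1},
  {"tx": 0, "ty": 0, "tz": 0, "wx": 0, "wy": -5, "wz": 0, "fingers": -1},
  {"tx": 0, "ty": 0, "tz": 0, "wx": 0, "wy": -5, "wz": 0, "fingers": -1},
  {"tx": 0, "ty": 0, "tz": 0, "wx": 0, "wy": -5, "wz": 0, "fingers": -1},
  {"tx": 0, "ty": 0, "tz": 0, "wx": 0, "wy": -5, "wz": 0, "fingers": -1},
  {"tx": 0, "ty": 0, "tz": 0, "wx": 0, "wy": -5, "wz": 0, "fingers": -1},
  {"tx": 0, "ty": 0, "tz": 0, "wx": 0, "wy": -5, "wz": 0, "fingers": -1},
])

```text
t: 5.77
ee_pos: [0.6003, -0.0032, 0.3551]
tool_rot: [[-0.568, -0.085, 0.819], [-0.049, 0.996, 0.07], [-0.822, -0.0, -0.57]]
ft_force: [0.2, 0.2, -1.4]
finger_gap: 0.377
finger_force: 82.8
```

```bash
python3 -c "
from h import *
st()"
```

```text
5.77 [ 0.6003 -0.0032  0.3551] j [ -11.3  -30.1  126.2   25.4   32.4 -121.3] F [ 0.2  0.2 -1.4] gap 0.377 82.80881996965036
[[-0.568, -0.085, 0.819], [-0.049, 0.996, 0.07], [-0.822, -0.0, -0.57]] yaw x -175.1
```

```bash
python3 -c "
from h import *
s=arm.observe(); p=s['ee_pos']-.011*s['tool_rot'][:,2]-.045*s['tool_rot'][:,0]
im=snap('top','top1'); u,v=proj('top',p); print(u,v)
u,v=int(u),int(v)
cv2.imwrite('pics/c2.png',cv2.resize(im[v-35:v+35,u-45:u+45],None,fx=8,fy=8,interpolation=cv2.INTER_CUBIC))"
```

```text
215.17463541608586 166.2489401254788
```

View pics/c2.png

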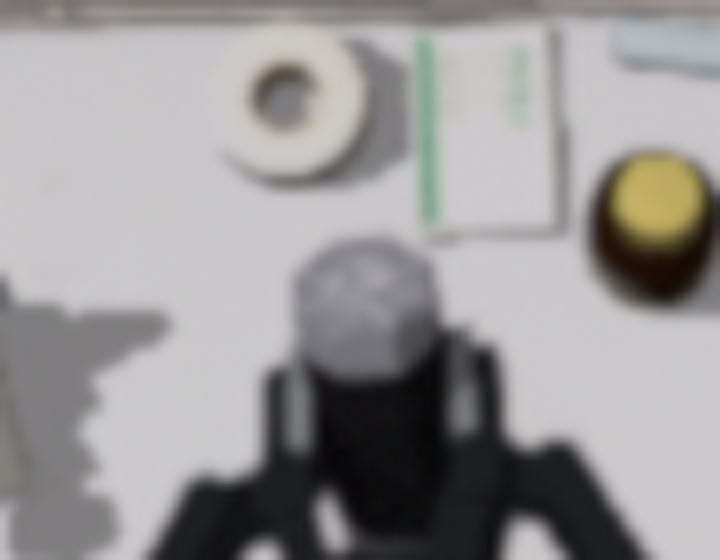

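The upper end shows a plain grey face with no dark hole (crop pixels about 295–440, 240–380), so it is shut and the bore is at the tool's +x end. I'll raise the arm and spin the handle half a turn about the tool axis.

Call:
apply_moves([
  {"tx": -3.1, "ty": 0, "tz": -2.1, "wx": 0, "wy": 0, "wz": 0, "fingers": -1},
  {"tx": -3.1, "ty": 0, "tz": -2.1, "wx": 0, "wy": 0, "wz": 0, "fingers": -1},
  {"tx": -3.1, "ty": 0, "tz": -2.1, "wx": 0, "wy": 0, "wz": 0, "fingers": -1},
  {"tx": -3.1, "ty": 0, "tz": -2.1, "wx": 0, "wy": 0, "wz": 0, "fingers": -1},
  {"tx": 0, "ty": 0, "tz": 0, "wx": 0, "wy": 0, "wz": 7, "fingers": -1},
  {"tx": 0, "ty": 0, "tz": 0, "wx": 0, "wy": 0, "wz": 7, "fingers": -1},
  {"tx": 0, "ty": 0, "tz": 0, "wx": 0, "wy": 0, "wz": 7, "fingers": -1},
  {"tx": 0, "ty": 0, "tz": 0, "wx": 0, "wy": 0, "wz": 7, "fingers": -1},
])

```text
t: 6.48
ee_pos: [0.6027, -0.0029, 0.5048]
tool_rot: [[-0.545, 0.197, 0.815], [0.43, 0.9, 0.07], [-0.72, 0.388, -0.575]]
ft_force: [0.7, -0.3, -1.3]
finger_gap: 0.376
finger_force: 82.9
```

Call:
apply_moves([
  {"tx": 0, "ty": 0, "tz": 0, "wx": 0, "wy": 0, "wz": 7, "fingers": -1},
  {"tx": 0, "ty": 0, "tz": 0, "wx": 0, "wy": 0, "wz": 7, "fingers": -1},
  {"tx": 0, "ty": 0, "tz": 0, "wx": 0, "wy": 0, "wz": 7, "fingers": -1},
  {"tx": 0, "ty": 0, "tz": 0, "wx": 0, "wy": 0, "wz": 7, "fingers": -1},
  {"tx": 0, "ty": 0, "tz": 0, "wx": 0, "wy": 0, "wz": 7, "fingers": -1},
  {"tx": 0, "ty": 0, "tz": 0, "wx": 0, "wy": 0, "wz": 7, "fingers": -1},
  {"tx": 0, "ty": 0, "tz": 0, "wx": 0, "wy": 0, "wz": 7, "fingers": -1},
  {"tx": 0, "ty": 0, "tz": 0, "wx": 0, "wy": 0, "wz": 7, "fingers": -1},
])

```text
t: 7.15
ee_pos: [0.6028, -0.003, 0.5044]
tool_rot: [[-0.141, 0.562, 0.815], [0.987, 0.147, 0.07], [-0.08, 0.814, -0.576]]
ft_force: [-0.5, 0.6, -1.7]
finger_gap: 0.381
finger_force: 82.8
```

Call:
apply_moves([
  {"tx": 0, "ty": 0, "tz": 0, "wx": 0, "wy": 0, "wz": 7, "fingers": -1},
  {"tx": 0, "ty": 0, "tz": 0, "wx": 0, "wy": 0, "wz": 7, "fingers": -1},
  {"tx": 0, "ty": 0, "tz": 0, "wx": 0, "wy": 0, "wz": 7, "fingers": -1},
  {"tx": 0, "ty": 0, "tz": 0, "wx": 0, "wy": 0, "wz": 7, "fingers": -1},
  {"tx": 0, "ty": 0, "tz": 0, "wx": 0, "wy": 0, "wz": 7, "fingers": -1},
  {"tx": 0, "ty": 0, "tz": 0, "wx": 0, "wy": 0, "wz": 7, "fingers": -1},
  {"tx": 0, "ty": 0, "tz": 0, "wx": 0, "wy": 0, "wz": 7, "fingers": -1},
  {"tx": 0, "ty": 0, "tz": 0, "wx": 0, "wy": 0, "wz": 7, "fingers": -1},
])

```text
t: 7.82
ee_pos: [0.6028, -0.0029, 0.5044]
tool_rot: [[0.387, 0.431, 0.815], [0.673, -0.736, 0.07], [0.63, 0.522, -0.575]]
ft_force: [0.3, 0.3, -1.6]
finger_gap: 0.38
finger_force: 82.8
```

```bash
python3 -c "
from h import *
st()"
```

```text
7.82 [ 0.6028 -0.0029  0.5044] j [-11.2 -30.7 112.5  18.4  46.   28. ] F [ 0.3  0.3 -1.6] gap 0.38 82.83171619987115
[[0.387, 0.431, 0.815], [0.673, -0.736, 0.07], [0.63, 0.522, -0.575]] yaw x 60.1
```

Call:
apply_moves([
  {"tx": 0, "ty": 0, "tz": 0, "wx": 0, "wy": 0, "wz": 7, "fingers": -1},
  {"tx": 0, "ty": 0, "tz": 0, "wx": 0, "wy": 0, "wz": 7, "fingers": -1},
  {"tx": 0, "ty": 0, "tz": 0, "wx": 0, "wy": 0, "wz": 7, "fingers": -1},
  {"tx": 0, "ty": 0, "tz": 0, "wx": 0, "wy": 0, "wz": 7, "fingers": -1},
  {"tx": 0, "ty": 0, "tz": 0, "wx": 0, "wy": 0, "wz": 7, "fingers": -1},
  {"tx": 0, "ty": 0, "tz": 0, "wx": 0, "wy": 0, "wz": 5, "fingers": -1},
  {"tx": 0, "ty": 0, "tz": 0, "wx": 0, "wy": 0, "wz": 0, "fingers": -1},
])

```text
t: 8.4
ee_pos: [0.6028, -0.003, 0.5044]
tool_rot: [[0.573, 0.084, 0.815], [0.047, -0.996, 0.07], [0.818, -0.001, -0.575]]
ft_force: [-0.2, 0.1, -1.0]
finger_gap: 0.38
finger_force: 82.8
```

Call:
apply_moves([
  {"tx": 0, "ty": 0, "tz": 0, "wx": 0, "wy": 5, "wz": 0, "fingers": -1},
  {"tx": 0, "ty": 0, "tz": 0, "wx": 0, "wy": 5, "wz": 0, "fingers": -1},
  {"tx": 0, "ty": 0, "tz": 0, "wx": 0, "wy": 5, "wz": 0, "fingers": -1},
  {"tx": 0, "ty": 0, "tz": 0, "wx": 0, "wy": 5, "wz": 0, "fingers": -1},
  {"tx": 0, "ty": 0, "tz": 0, "wx": 0, "wy": 5, "wz": 0, "fingers": -1},
  {"tx": 0, "ty": 0, "tz": 0, "wx": 0, "wy": 5, "wz": 0, "fingers": -1},
  {"tx": 0, "ty": 0, "tz": 0, "wx": 0, "wy": 5, "wz": 0, "fingers": -1},
  {"tx": 0, "ty": 0, "tz": 0, "wx": 0, "wy": 0, "wz": 0, "fingers": -1},
])

```text
t: 9.07
ee_pos: [0.6037, 0.0012, 0.5023]
tool_rot: [[0.097, 0.101, 0.99], [0.01, -0.995, 0.1], [0.995, -0.0, -0.098]]
ft_force: [-0.7, -0.1, -2.6]
finger_gap: 0.381
finger_force: 82.9
```

```bash
python3 -c "
from h import *
st()
s=arm.observe(); p=s['ee_pos']-.011*s['tool_rot'][:,2]+.045*s['tool_rot'][:,0]
im=snap('top','top2'); u,v=proj('top',p); print(u,v)
u,v=int(u),int(v)
cv2.imwrite('pics/c3.png',cv2.resize(im[v-35:v+35,u-45:u+45],None,fx=8,fy=8,interpolation=cv2.INTER_CUBIC))"
```

```text
9.07 [0.6037 0.0012 0.5023] j [-13.4 -37.7 128.7  75.9  19.7  13. ] F [-0.7 -0.1 -2.6] gap 0.381 82.87848117761314
[[0.097, 0.101, 0.99], [0.01, -0.995, 0.1], [0.995, -0.0, -0.098]] yaw x 5.7
203.45309240264598 161.6436191909142
```

View pics/c3.png

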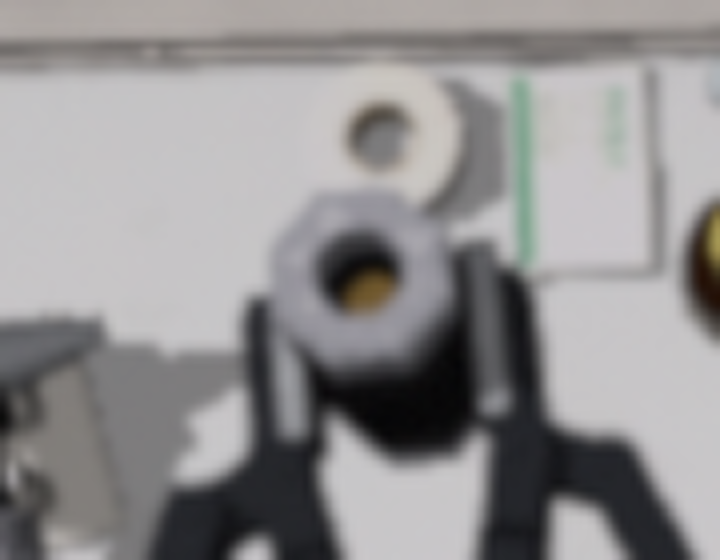

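The octagonal end face shows a dark bore with a brass contact at its bottom (crop about 360, 275), so the bore is up. The axis is 5.6° off vertical. I'll let it settle and hand in.

Call:
apply_moves([
  {"tx": 0, "ty": 0, "tz": 0, "wx": 0, "wy": 0, "wz": 0, "fingers": -1},
  {"tx": 0, "ty": 0, "tz": 0, "wx": 0, "wy": 0, "wz": 0, "fingers": -1},
  {"tx": 0, "ty": 0, "tz": 0, "wx": 0, "wy": 0, "wz": 0, "fingers": -1},
  {"tx": 0, "ty": 0, "tz": 0, "wx": 0, "wy": 0, "wz": 0, "fingers": -1},
  {"tx": 0, "ty": 0, "tz": 0, "wx": 0, "wy": 0, "wz": 0, "fingers": -1},
  {"tx": 0, "ty": 0, "tz": 0, "wx": 0, "wy": 0, "wz": 0, "fingers": -1},
])

```text
t: 9.62
ee_pos: [0.604, 0.0007, 0.5053]
tool_rot: [[0.095, 0.099, 0.991], [0.009, -0.995, 0.099], [0.995, -0.0, -0.095]]
ft_force: [0.9, 0.5, -1.0]
finger_gap: 0.38
finger_force: 82.9
```

```bash
python3 -c "
from h import *
st(); dq=arm.observe()['dq']; print(dq.round(2))
if abs(dq).max()<3: print(arm.close_job())"
```

```text
9.62 [0.604  0.0007 0.5053] j [-13.4 -37.7 128.5  75.7  19.7  13.3] F [ 0.9  0.5 -1. ] gap 0.38 82.87831600522622
[[0.095, 0.099, 0.991], [0.009, -0.995, 0.099], [0.995, -0.0, -0.095]] yaw x 5.64
[ 0.01 -0.08  0.24  0.28 -0.13 -0.18]
the job is handed in; nothing more can be done
None
```

The job is handed in: the green-bay handle is held still and upright about 0.5 m above the trolley top, bore facing up (axis about 5.5° off vertical, limit about 14°); I never touched the other handle or the things standing around, though I took no final picture to check them, and no verdict came back.

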